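# Square a mounted block into the corner of a galley and back it with furniture

## Robot

A 7-joint arm with a two-finger parallel gripper is mounted at the origin on the work surface. World frame = base frame: x ahead of the robot, y to its left, z up, the work surface at z = 0. Lengths are in mm, angles in rad, forces in N, time in s.
With the tool pointing down it reaches from about 350 to 900 mm from the base axis. Payload 19.9 kg.
Tool frame: the origin (TCP) lies midway between the tips of the shut fingers; the grasp point (between the pads) lies 19 mm behind it; z points along the fingers, y is the line along which they close (so a half turn about z gives the same grasp; the last joint's range is limited). The gripper opens to 85 mm and grips with 20 to 120 N. Pads are 22 mm wide; open, the fingers measure 114 mm over their backs; the gripper's body (76 mm by 85 mm) begins 54 mm behind the grasp point. The pads swing forward as they close: fully open they stand 13 mm farther back than shut.
Start: joints at [1.179, 0.417, -0.01, 1.614, 0.005, 1.111, -0.053], TCP at [214.772, -586.916, 192.16] pointing down, gripper open.
Joint ranges: [-2.81, 2.81], [-0.39, 2.02], [-1.27, 1.25], [0.06, 2.57], [-1.19, 4.33], [0.19, 2], [-2.82, 2.82]. Speed limits (rad/s): [1.89, 1.89, 2.39, 2.39, 3.01, 3.01, 3.01].

## Interface

Orientations are given as a unit quaternion [x, y, z, w].
In Python, from workcell import * gives the robot as it stands.
- The arm moves only by the shell command python3 -m crank 'ROWS' [OPENING] [FORCE]. ROWS is JSON, a list of rows, each a list of 4 numbers: the shift along the tool's x, y, z each as a share of 0.15 m, from -1 to 1, then the turn about the tool's z as a share of 120 degrees, from -1 to 1. In form: [[x, y, z, spin], ...]. A call has 1 to 20 rows; each row is the pose to reach, as a shift and turn from the pose commanded when the call began, along the tool's axes at that moment; what a row does not reach only later rows make up. A row lasts 1/12 s, in which the tool goes at most 41.7 mm and 7.16 degrees, less where a joint would pass 70% of its speed; a pose out of reach is approached as far as the arm can. A call with a number of a shift or a turn outside -1 to 1 is refused whole. A call with a gripper value outside its range is refused whole. OPENING is the opening, from -1 (shut) to 1 (fully open), set as the call begins (- or left out, the last holds). The fingers move at their own pace and stop on an object; FORCE is the grip in N (left out, the last holds). Time passes only in rows, so rows that repeat a pose let the fingers close. It gives the time, the measured TCP pose, the force, the opening and the grip force at its end, in the units of the state.
- sense(): the state, without advancing time (a new reading comes with each control period).
- read_camera(name): name is "side" or "top"; returns a dict with "pixels" (420x560x3 uint8, blue, green, red), "intrinsics" (3x3 intrinsics, pixels), "position" and "rotation" of the camera in the world. Camera axes: x right, y up, looking along -z (the intrinsics and any distortion apply to the point x, -y, -z); pixel columns grow to the right and rows downward; lengths in mm; the calibration is good to about 2 mm. A picture is of the moment at which its call begins. There is no depth.
- sign_off(): hands the job in; it is judged then, once.
The state is a dict: "time_s": time; "joints": joint angles; "joint_velocities": joint speeds; "tau": joint torques, N m; "ee_pos": TCP position; "ee_rot": TCP orientation; "force": force on the tool from outside, world axes, zero at the start; "moment": the same for the moment, N m; "finger_gap": finger opening in mm; "gripper_force": force on a finger pad.
Only numpy, scipy, OpenCV 4.12 (cv2) and the standard library are available. Lean on these libraries where they do the work, as an engineer would, in place of code of your own. Each camera call takes 0.05 s, during which the arm holds its last target. There are 200 camera calls.

## Task

In the steel galley tray, push the big mounted printing block into the corner where the closed end meets the tray's left side (left as you look from the open end), so that it sits flush against both, and push the long wooden stick up snug along the block's near edge with the stick's left end against that same left side. Push gently with the fingertips and let both pieces slide flat on the tray floor: do not squeeze or lift them, and leave everything else where it lies.

Things in the scene. Friction and masses are not known exactly. Their poses are not given: they have to be found in the camera images.
- galley: Steel tray fixed to the bench, turned up to 0.35 rad from the robot's x. Origin on the bench under its middle; x runs from the open end (near the robot) to the closed end (head), y to its left side. Inside 310 x 260 mm: head wall face at x=155 mm, left wall face y=130, right y=-130, no wall at the open end x=-155. Floor top z=2, wall tops z=18, walls 4 thick.
- block: Printing block loose mid-galley: plywood base, metal plate on top engraved with a rosette; 90 mm along its x, 110 along its y, 23.3 high, 0.15-0.31 kg. Origin: centre of its underside. Starts with its axes within 0.3 rad of the galley's. It belongs with its +x face on the head wall and its +y face on the left wall.
- long_stick: Long plain wooden stick lying loose across the galley between block and open end: 25 mm along its x, 126 along its y, 16 high, 45 g. Origin: centre of its underside; axes within 0.25 rad of the galley's at the start. It belongs with its +x face on the block's -x face and its +y end on the left wall.
- short_stick: Bystander in the galley near the right side, close to the open end: short wooden stick 63 mm along x, 21 mm along y, 16 mm high, loose. Origin at the centre of its underside.
- ornament: Bystander in the galley near the right end of the head wall: small wooden ornament block 38 x 38 mm, 23 mm high, loose. Origin at the centre of its underside.
- tin: Bystander on the bench left of the galley: round tin, diameter 74 mm, 112 mm high. Origin under its centre.
- composing_stick: Bystander on the bench right of the galley: steel composing stick, a narrow tray 240 x 50 mm, 19 mm high. Origin under its centre.
- planer: Bystander on the bench right of the galley: wooden planer block 150 x 85 mm, 41 mm high. Origin under its centre.
- brayer: Bystander on the bench left of the galley: hand roller with a black rubber roll 90 mm wide and a wooden handle, about 210 mm long, 44 mm high. Origin on the bench, under its middle.

How it is judged:
By the outcome, as a careful person would: the job done as asked, in the order asked, and still so for the second after the job is handed in, with the robot touching nothing.
It also fails if it takes over 64 s, if anything falls off the work surface, if the arm or the gripper's body presses on something with over 40 N, if the wrist force passes 120 N, or if a joint passes its speed limit or range.

## Working session

There is one attempt and no reset: what is moved stays moved. The work goes in short steps, Python scripts to look and compute and a shell command to move; the robot and the scene stay as the last step left them, time stands still between calls to the robot, and variables do not carry over. Pictures are saved under pics/ and viewed, at most 10 in all, crops included, and the job is handed in when it is done.

```bash
mkdir -p pics; ls
python3 - <<'E'
from workcell import *
import cv2
for n in("top","side"):
    c=read_camera(n); cv2.imwrite(f"pics/{n}0.png",c["pixels"]); print(n,c["intrinsics"],c["position"],c["rotation"],[k for k in c])
s=sense(); print(s)
E
```

```text
pics
top [[399.8712887    0.         278.36611057]
 [  0.         399.8712887  212.56749188]
 [  0.           0.           1.        ]] [ 262.89049302   -9.89931034 1205.12609939] [-0.07949082  0.07875962  0.70828558 -0.69700048] ['pixels', 'intrinsics', 'position', 'rotation']
side [[384.19985027   0.         284.30570459]
 [  0.         384.19985027 206.13562272]
 [  0.           0.           1.        ]] [ 318.2877957  -584.37339571  666.09067159] [ 0.37450731 -0.06832765 -0.14904351  0.91261253] ['pixels', 'intrinsics', 'position', 'rotation']
{'time_s': 0.1, 'joints': array([ 1.17846555,  0.41790151, -0.01029739,  1.61411331,  0.00472654,
        1.11070529, -0.05303444]), 'joint_velocities': array([-0.00161253, -0.00077224, -0.00035524, -0.00033612, -0.00131013,
        0.00070963,  0.00105618]), 'tau': array([ 8.54478985e-04, -8.65819430e+01,  6.79791793e-01, -4.35641098e+01,
        1.92136358e-02,  4.89040132e-03, -5.89773845e-05]), 'ee_pos': array([ 214.65334126, -586.60259796,  191.63114009]), 'ee_rot': array([ 9.84655708e-01,  1.74507398e-01, -1.51069559e-04, -5.31318058e-04]), 'force': array([ 0.26680942,  0.03199817, -0.31919213]), 'moment': array([-0.02483665,  0.02506736,  0.0263878 ]), 'gripper_force': 0.0, 'finger_gap': 85.5995867101148}
```

View pics/top0.png

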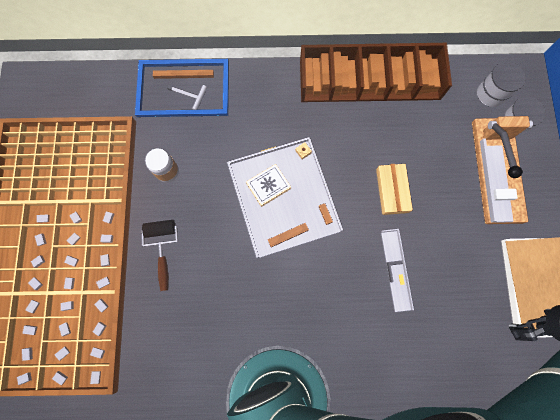

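View pics/side0.png

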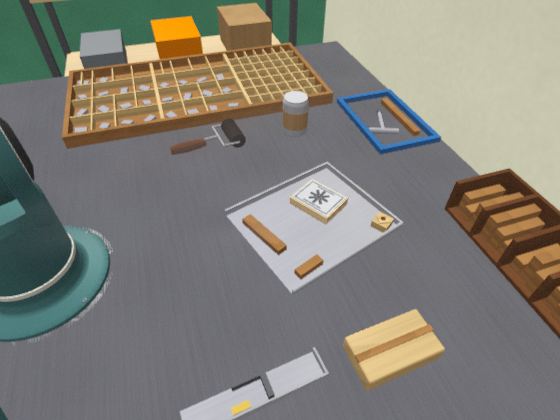

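Top shows the galley with outer corners near (228,162), (310,138), (342,230) and (258,257). The block is at (269,185), the long stick at (289,235), the short stick at (325,214) and the ornament at (304,150). The side view shows the same layout, with the block at (319,200) and the stick at (264,234).

```bash
cat > h.py <<'E'
from workcell import *
import numpy as np, cv2
from scipy.spatial.transform import Rotation as R
def ray(c,uv,z):
    uv=np.atleast_2d(np.array(uv,float)); K=c["intrinsics"]
    d=np.c_[(uv[:,0]-K[0,2])/K[0,0],-(uv[:,1]-K[1,2])/K[1,1],-np.ones(len(uv))]
    d=R.from_quat(c["rotation"]).apply(d); p=np.array(c["position"])
    return (p+d*((z-p[2])/d[:,2])[:,None])[:,:2]
def proj(c,P):
    q=R.from_quat(c["rotation"]).inv().apply(np.atleast_2d(P)-c["position"]); K=c["intrinsics"]
    return np.c_[K[0,0]*q[:,0]/-q[:,2]+K[0,2],K[1,1]*-q[:,1]/-q[:,2]+K[1,2]]
E
python3 - <<'E'
from h import *
ims=[]
t=read_camera("top"); s=read_camera("side")
import pickle; pickle.dump((t,s),open("c0.pkl","wb"))
a=cv2.resize(t["pixels"][130:265,220:350],None,fx=4,fy=4,interpolation=cv2.INTER_CUBIC)
cv2.imwrite("pics/crop.png",a)
hsv=cv2.cvtColor(t["pixels"],cv2.COLOR_BGR2HSV)
for p in [(240,200),(289,235),(325,214),(304,147),(252,186),(270,205),(256,215),(262,172)]: print(p,hsv[p[1],p[0]])
hsv=cv2.cvtColor(s["pixels"],cv2.COLOR_BGR2HSV)
print("side")
for p in [(300,240),(264,234),(309,266),(382,220),(305,208),(319,200)]: print(p,hsv[p[1],p[0]])
E
```

```text
(240, 200) [120  14 224]
(289, 235) [ 12 133 202]
(325, 214) [ 13 135 198]
(304, 147) [ 19 100 247]
(252, 186) [122  21 157]
(270, 205) [120  10 236]
(256, 215) [123  12 233]
(262, 172) [ 16  11 253]
side
(300, 240) [120   8 199]
(264, 234) [ 14 128 183]
(309, 266) [ 16 144 186]
(382, 220) [ 19 111 199]
(305, 208) [ 19  98 164]
(319, 200) [135  13 117]
```

View pics/crop.png

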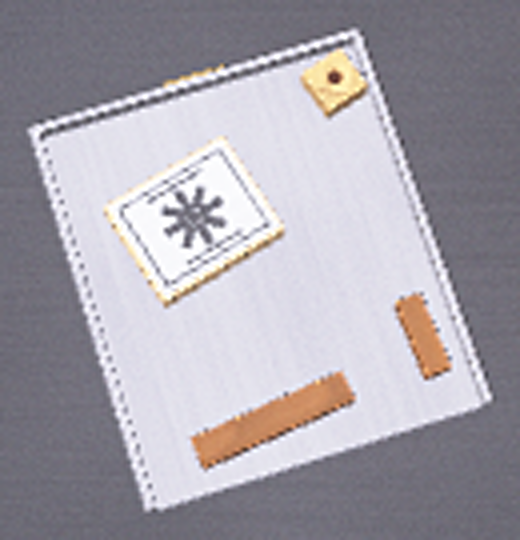

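The crop shows the tray's wall rims, the block (corners about (222,138), (284,230), (168,305), (104,210) in the crop), the long stick, the short stick and the ornament. They are all cleanly separated.

```bash
cat > m.py <<'E'
from h import *
def big(m,near):
    cs,_=cv2.findContours(m.astype(np.uint8),cv2.RETR_EXTERNAL,cv2.CHAIN_APPROX_NONE)
    cs=[c for c in cs if cv2.contourArea(c)>15]
    return min(cs,key=lambda c:-cv2.pointPolygonTest(c,tuple(map(float,near)),True))
def rect(xy):  # centre, short/long, heading of the long side (mod pi)
    (c,s,_),b=cv2.minAreaRect(xy.astype(np.float32)),cv2.boxPoints(cv2.minAreaRect(xy.astype(np.float32)))
    e=[b[1]-b[0],b[2]-b[1]]; e=max(e,key=np.linalg.norm); return np.array(c),sorted(s),np.arctan2(e[1],e[0])%np.pi
def rot(a): return np.array([[np.cos(a),-np.sin(a)],[np.sin(a),np.cos(a)]])
def up(c,f=4):  # finer picture, matching intrinsics
    d=dict(c); d["pixels"]=cv2.resize(c["pixels"],None,fx=f,fy=f,interpolation=cv2.INTER_CUBIC)
    K=c["intrinsics"].copy(); K[:2]*=f; K[:2,2]+=(f-1)/2; d["intrinsics"]=K; return d
E
cat > a.py <<'E'
from m import *; import pickle
t,s=[up(c) for c in pickle.load(open("c0.pkl","rb"))]
H=cv2.cvtColor(t["pixels"],cv2.COLOR_BGR2HSV); 
# tray outline
c=big(cv2.morphologyEx((H[...,2]>150).astype(np.uint8),cv2.MORPH_CLOSE,np.ones((9,9))),(4*245,4*210))[:,0]
q=cv2.boxPoints(cv2.minAreaRect(c.astype(np.float32)))
p=ray(t,c,18); cen,sz,a=rect(p); print("tray rect z18",cen,sz,a)
# fit each side
for nm,A,B,z in [("left",(228,162),(258,257),18),("head",(228,162),(310,138),18),("right",(310,138),(342,230),18),("open",(258,257),(342,230),2)]:
    A,B=4*np.array(A,float),4*np.array(B,float); d=(B-A)/np.linalg.norm(B-A); n=np.array([-d[1],d[0]])
    r=c-A; k=(abs(r@n)<14)&(r@d>40)&((r-(B-A))@d<-40)
    w=ray(t,c[k],z); vx,vy,x,y=cv2.fitLine(w.astype(np.float32),cv2.DIST_HUBER,0,.01,.01)[:,0]
    print(nm,k.sum(),x,y,np.arctan2(vy,vx))
for nm,near,z,C in [("long",(289,235),18,t),("short",(325,214),18,t),("orn",(304,150),25,t),("long_s",(264,234),18,s),("short_s",(309,266),18,s)]:
    h=cv2.cvtColor(C["pixels"],cv2.COLOR_BGR2HSV); k=big(h[...,1]>65,4*np.array(near))[:,0]; print(nm,rect(ray(C,k,z)))
for C,(u,v) in ((t,(269,185)),(s,(319,199))):
    h=cv2.cvtColor(C["pixels"],cv2.COLOR_BGR2HSV); m=np.zeros(h.shape[:2],np.uint8); cv2.circle(m,(4*u,4*v),42,1,-1)
    y,x=np.nonzero(m&(h[...,2]<160)); print("rosette",x.mean()/4,y.mean()/4,ray(C,[[x.mean(),y.mean()]],25.3))
    m[:]=0; cv2.circle(m,(4*u,4*v),4*36,1,-1); y,x=np.nonzero(m&(h[...,1]>35)&(h[...,0]<35)); hull=cv2.convexHull(np.c_[x,y].astype(np.float32))[:,0]
    print("block hull",rect(ray(C,hull,25.3)))
E
python3 a.py
```

```text
tray rect z18 [589.57073975 -27.35044861] [277.0371398925781, 324.1170349121094] 0.29461244
left 305 545.6304 103.04554 0.2951471
head 254 741.696 17.755724 -1.2764767
right 294 588.0712 -170.63579 0.29491308
open 260 437.84595 -75.030136 -1.2760781
long (array([465.94952393, -38.17041397]), [26.34625244140625, 126.23956298828125], np.float32(1.9824923))
short (array([ 528.67736816, -152.88804626]), [23.17959976196289, 64.09268188476562], np.float32(0.35270086))
orn (array([731.13452148, -91.15527344]), [42.218780517578125, 42.23354721069336], np.float32(2.1644423))
long_s (array([462.19958496, -43.98477936]), [30.80846405029297, 132.58216857910156], np.float32(1.9843266))
short_s (array([ 525.43164062, -158.68890381]), [26.63448715209961, 67.947509765625], np.float32(0.35670984))
rosette 268.40910629654707 184.3972579553148 [[622.60668407  19.54849531]]
block hull (array([647.52154541,  34.05155182]), [115.43031311035156, 162.3636474609375], np.float32(0.4822599))
rosette 318.94916540212444 196.85647445624684 [[620.74627717  19.36731694]]
block hull (array([615.19775391,   9.04498291]), [105.54235076904297, 118.12126922607422], np.float32(2.118001))
```

```bash
cat > g.py <<'E'
from m import *; import sys
G0=np.array([587.3,-27.6]); A=0.2946; RG=rot(A)
def gal(xy): return (np.atleast_2d(xy)-G0)@RG
def where():
    s=sense(); x=R.from_quat(s["ee_rot"]).apply([1,0,0]); return s,gal(s["ee_pos"][:2])[0],s["ee_pos"][2],np.arctan2(x[1],x[0])
def to(u,n,z,yaw):  # shares to the galley pose u,n,z with tool x at yaw from galley x
    s,p,pz,a=where(); d=R.from_quat(s["ee_rot"]).inv().apply(np.r_[RG@[u,n]+G0,z]-s["ee_pos"])
    dy=(yaw+A-a+np.pi)%(2*np.pi)-np.pi
    print("t %.1f at u%.1f n%.1f z%.1f yaw%.3f F"%(s["time_s"],*p,pz,a-A),s["force"].round(1),"gap%.0f"%s["finger_gap"],"shares",(d/150).round(3),"spin",round(-dy/np.radians(120),3))
if __name__=="__main__": to(*map(float,sys.argv[1:]))
E
python3 g.py -36 33 60 0
python3 -m crank '[[1,-1,0,0.02],[1,-1,0,0.02],[1,-1,0,0.02],[1,-1,0,0.02],[1,-1,0,0.02],[1,-1,0,0.02],[1,-1,0,0.02]]' 0.18 20
python3 g.py -36 33 60 0
```

```text
t 0.2 at u-518.9 n-426.8 z191.8 yaw0.056 F [-0.6  1.2 -0.1] gap85 shares [ 3.386 -2.879  0.881] spin 0.027
time_s: 0.78
ee_pos: [305.5, -392.4, 192.5]
ee_rot: [0.988, 0.156, 0.0, 0.0]
force: [-0.2, -0.6, 0.4]
finger_gap: 50.3
gripper_force: 0.0
t 0.8 at u-375.6 n-267.2 z192.5 yaw0.018 F [-0.2 -0.6  0.4] gap50 shares [ 2.3   -1.96   0.884] spin 0.009
```

```bash
python3 -m crank '[[1,-1,0,0.009],[1,-1,0,0.009],[1,-1,0,0.009],[1,-1,0,0.009],[1,-1,0,0.009],[1,-1,0,0.009],[1,-1,0,0.009],[1,-1,0,0.009]]'
python3 -m crank '[[1,-0.95,0,0],[1,-0.95,0,0],[1,-0.95,0,0],[1,-0.95,0,0],[1,-0.95,0,0],[1,-0.95,0,0],[1,-0.95,0,0],[1,-0.95,0,0]]'
python3 g.py -36 33 60 0
```

```text
time_s: 1.45
ee_pos: [401.3, -206.7, 192.1]
ee_rot: [0.99, 0.144, -0.0, -0.0]
force: [-1.7, -1.0, -1.2]
finger_gap: 50.7
gripper_force: 0.0
time_s: 2.12
ee_pos: [504.1, -28.4, 191.8]
ee_rot: [0.99, 0.144, -0.0, 0.0]
force: [-0.6, -0.4, 0.5]
finger_gap: 50.5
gripper_force: 0.0
t 2.1 at u-79.8 n23.4 z191.8 yaw-0.007 F [-0.6 -0.4  0.5] gap51 shares [ 0.293 -0.066  0.878] spin -0.003
```

```bash
python3 -m crank '[[0.293,-0.066,0.3,-0.003],[0.293,-0.066,0.6,-0.003],[0.293,-0.066,0.8,-0.003],[0.293,-0.066,1,-0.003],[0.293,-0.066,1,-0.003],[0.293,-0.066,1,-0.003]]'
python3 g.py -36 33 6 0
python3 - <<'E'
from h import *
s=read_camera("side"); t=read_camera("top")
a=cv2.resize(s["pixels"][120:290,220:420],None,fx=2.4,fy=2.4,interpolation=cv2.INTER_CUBIC)
b=cv2.resize(t["pixels"][130:265,220:340],None,fx=2.5,fy=3.02,interpolation=cv2.INTER_CUBIC)[:408]
h=min(len(a),len(b)); cv2.imwrite("pics/p3.png",np.hstack([a[:h],b[:h]]))
E
```

```text
time_s: 2.62
ee_pos: [542.4, -6.2, 41.7]
ee_rot: [0.989, 0.147, -0.002, -0.0]
force: [0.9, 0.7, 0.5]
finger_gap: 50.1
gripper_force: 0.0
t 2.6 at u-36.7 n33.5 z41.7 yaw-0.000 F [0.9 0.7 0.5] gap50 shares [0.006 0.004 0.238] spin -0.0
```

View pics/p3.png

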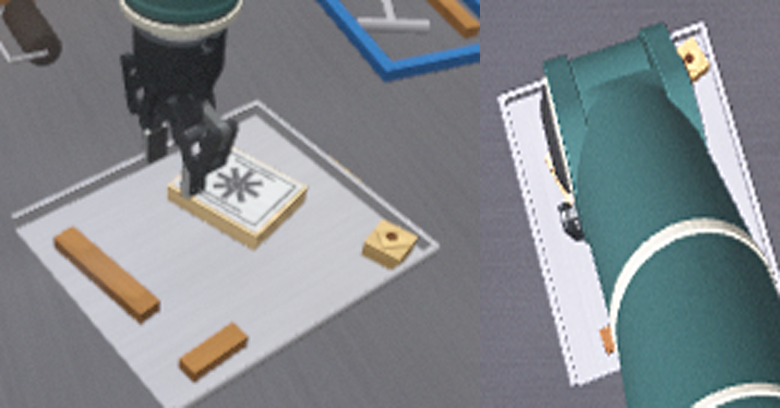

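The side crop shows the near fingertip at full-frame pixel (300,200), close to the block's -x edge in the view. I'll check it against the geometry before going down. The arm hides the top view.

```bash
python3 - <<'E'
from g import *
s=read_camera("side")
for z in(42,45,50): print(z,gal(ray(s,[[300,200]],z)).round(1))
E
python3 -m crank '[[0.006,0.004,0.08,0],[0.006,0.004,0.15,0],[0.006,0.004,0.2,0],[0.006,0.004,0.238,0],[0.006,0.004,0.238,0],[0.006,0.004,0.238,0]]'
python3 g.py 54 33 6 0
```

```text
42 [[-9.5 38.1]]
45 [[-11.4  35.7]]
50 [[-14.7  31.8]]
time_s: 3.27
ee_pos: [544.5, -4.7, 6.3]
ee_rot: [0.989, 0.148, -0.0, -0.0]
force: [-0.2, 0.2, 0.3]
finger_gap: 50.2
gripper_force: 0.0
t 3.3 at u-34.3 n34.4 z6.3 yaw0.002 F [-0.2  0.2  0.3] gap50 shares [0.589 0.01  0.001] spin 0.001
```

Run:
```python
from g import *
s=read_camera("side")
x0,y0=220,130
a=cv2.resize(s["pixels"][y0:y0+120,x0:x0+160],None,fx=5,fy=5,interpolation=cv2.INTER_CUBIC)
P=[]
for u in(-45,-23):
  for n in(33-39,33-25,33+25,33+39): P.append(np.r_[RG@[u,n]+G0,9])
for q in proj(s,P): cv2.circle(a,tuple(int(v) for v in (q-[x0,y0])*5),3,(0,0,255),-1)
cv2.imwrite("pics/p4.png",a)
```

```text
(no output)
```

View pics/p4.png

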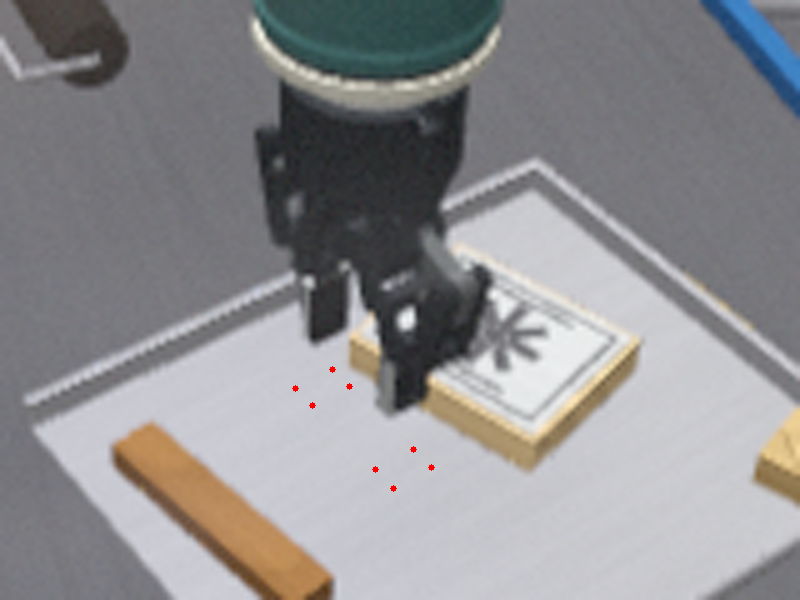

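The overlay shows the fingertips at (395,410) and (322,340) in the crop, about 10–12 full-frame pixels above the footprint I projected. Either the tips are higher than I assumed or something is shifted, so I'll check before pushing.

```bash
python3 - <<'E'
from g import *
import pickle
t,s=pickle.load(open("c0.pkl","rb"))
print("side cam axis",R.from_quat(s["rotation"]).apply([0,0,-1]))
print("base centre top",ray(t,[[279,395]],0))
s2=read_camera("side"); t2=read_camera("top"); print(s2["position"],t2["position"],sense()["ee_pos"])
for z in(9,20,30,40): print(z,gal(ray(s2,[[220+400/5,130+408/5],[220+323/5,130+340/5]],z)).round(1).tolist())
print("corner side",gal(ray(s2,[[220+538/5,130+160/5]],18)))
print("corners proj top",proj(t,np.c_[[RG@[a,b]+G0 for a,b in((159,134),(159,-134),(-155,-134),(-155,134))],[18]*4]).round(1).tolist())
print("corners proj side",proj(s,np.c_[[RG@[a,b]+G0 for a,b in((159,134),(159,-134),(-155,-134),(-155,134))],[18]*4]).round(1).tolist())
E
python3 -c "
import cv2;a=cv2.imread('pics/side0.png');cv2.imwrite('pics/p5.png',cv2.resize(a[150:300,215:415],None,fx=4,fy=4,interpolation=cv2.INTER_CUBIC))"
```

```text
side cam axis [ 0.23634911  0.66319255 -0.71015121]
base centre top [[13.92651541 -4.36340831]]
[ 318.2877957  -584.37339571  666.09067159] [ 262.89049302   -9.89931034 1205.12609939] [544.89485494  -4.72949037   6.80340593]
9 [[-11.8, 32.8], [-14.6, 91.5]]
20 [[-18.6, 24.6], [-21.4, 82.3]]
30 [[-24.8, 17.2], [-27.5, 74.0]]
40 [[-31.0, 9.8], [-33.7, 65.7]]
corner side [[155.88845188 130.66057974]]
corners proj top [[227.3, 161.5], [308.2, 137.1], [341.7, 229.6], [256.7, 256.8]]
corners proj side [[327.7, 160.9], [403.2, 221.0], [293.8, 288.9], [225.7, 208.7]]
```

View pics/p5.png

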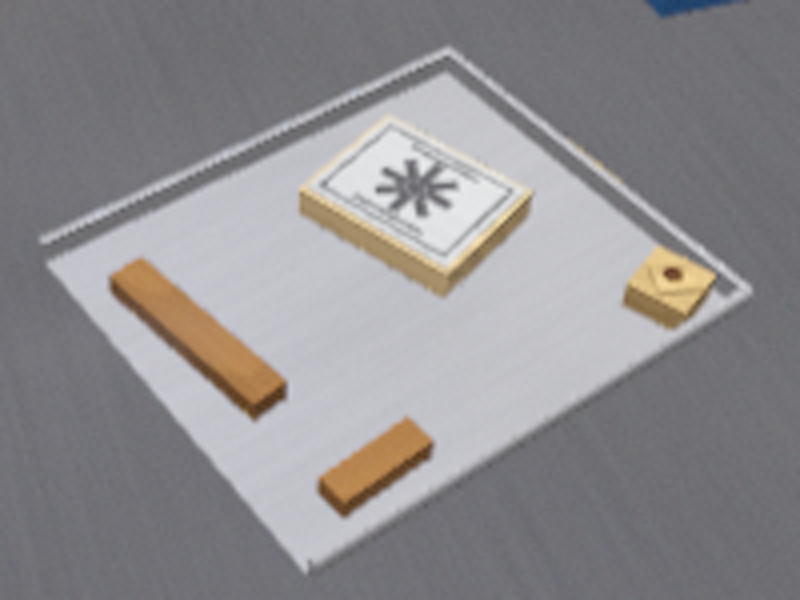

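The side crop confirms the tray corners project within about 1–3 px in both cameras, so the cameras and the tray pose agree. The fingertips therefore seem to sit higher than the reported TCP implies. I'll test that with the starting top picture and a cautious descent.

```bash
python3 - <<'E'
from g import *
import pickle
t,s=pickle.load(open("c0.pkl","rb"))
p=np.array([214.7,-586.6]); y=np.array([np.cos(.351-np.pi/2),np.sin(.351-np.pi/2)])
for z in(192,205,235): print(z,proj(t,[np.r_[p+k*y,z] for k in(-57,-42,42,57)]).round(0).tolist())
a=cv2.resize(t["pixels"][280:370,490:560],None,fx=6,fy=6,interpolation=cv2.INTER_CUBIC); a=cv2.convertScaleAbs(a,alpha=1.5,beta=30)
cv2.imwrite("pics/p6.png",a)
E
python3 -m crank '[[0,0,0.006,0],[0,0,0.013,0],[0,0,0.013,0],[0,0,0.013,0]]'
python3 -m crank '[[0,0,0.006,0],[0,0,0.013,0],[0,0,0.013,0],[0,0,0.013,0]]'
```

```text
192 [[495.0, 329.0], [500.0, 327.0], [531.0, 314.0], [536.0, 312.0]]
205 [[498.0, 329.0], [503.0, 327.0], [534.0, 314.0], [540.0, 312.0]]
235 [[505.0, 330.0], [510.0, 328.0], [542.0, 314.0], [548.0, 312.0]]
time_s: 3.75
ee_pos: [544.7, -4.8, 4.5]
ee_rot: [0.989, 0.148, -0.0, -0.0]
force: [-0.4, -0.7, 0.9]
finger_gap: 50.4
gripper_force: 0.0
time_s: 4.08
ee_pos: [544.6, -4.8, 2.5]
ee_rot: [0.989, 0.148, -0.0, -0.0]
force: [-0.6, -0.2, -0.7]
finger_gap: 50.5
gripper_force: 0.0
```

View pics/p6.png

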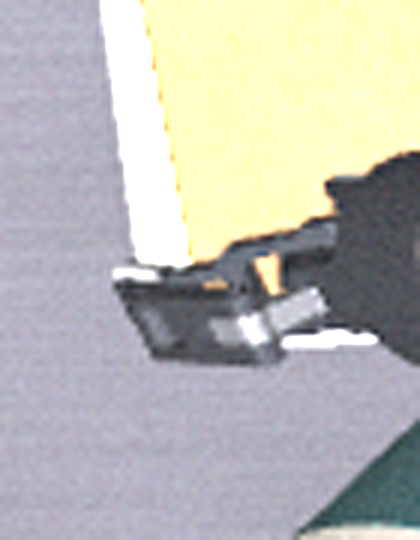

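The start picture shows the fingertip at about (512,333). The stated TCP predicts (498,329), so both cameras put the real tips roughly 30–40 mm above the reported TCP. There is no contact at z=2.5 either. I'll lower in small steps, watching the force.

```bash
python3 -m crank '[[0,0,0.006,0],[0,0,0.013,0],[0,0,0.02,0],[0,0,0.02,0],[0,0,0.02,0]]'
python3 -m crank '[[0,0,0.006,0],[0,0,0.013,0],[0,0,0.02,0],[0,0,0.02,0],[0,0,0.02,0]]'
```

```text
time_s: 4.5
ee_pos: [544.6, -4.7, -0.5]
ee_rot: [0.989, 0.148, -0.0, -0.0]
force: [-0.5, 0.6, -0.4]
finger_gap: 50.5
gripper_force: 0.0
time_s: 4.92
ee_pos: [544.6, -4.8, -3.5]
ee_rot: [0.989, 0.148, -0.0, -0.0]
force: [0.6, -0.4, -0.6]
finger_gap: 50.5
gripper_force: 0.0
```

```bash
python3 -m crank '[[0,0,0.013,0],[0,0,0.027,0],[0,0,0.04,0],[0,0,0.04,0],[0,0,0.04,0]]' | sed -n '2p;4p'
python3 -m crank '[[0,0,0.013,0],[0,0,0.027,0],[0,0,0.04,0],[0,0,0.04,0],[0,0,0.04,0]]' | sed -n '2p;4p'
python3 - <<'E'
from g import *
s,t=read_camera("side"),read_camera("top")
x0,y0=240,150
a=cv2.resize(s["pixels"][y0:y0+100,x0:x0+130],None,fx=6,fy=6,interpolation=cv2.INTER_CUBIC)
cv2.imwrite("pics/p7.png",a); print(where()[1:])
E
```

```text
ee_pos: [544.5, -4.7, -9.6]
force: [0.8, -0.7, 0.4]
ee_pos: [544.6, -4.8, -15.6]
force: [-0.2, -0.8, -0.8]
(array([-34.15278885,  34.18919494]), np.float64(-15.4062564561157), np.float64(0.2962899593062747))
```

View pics/p7.png

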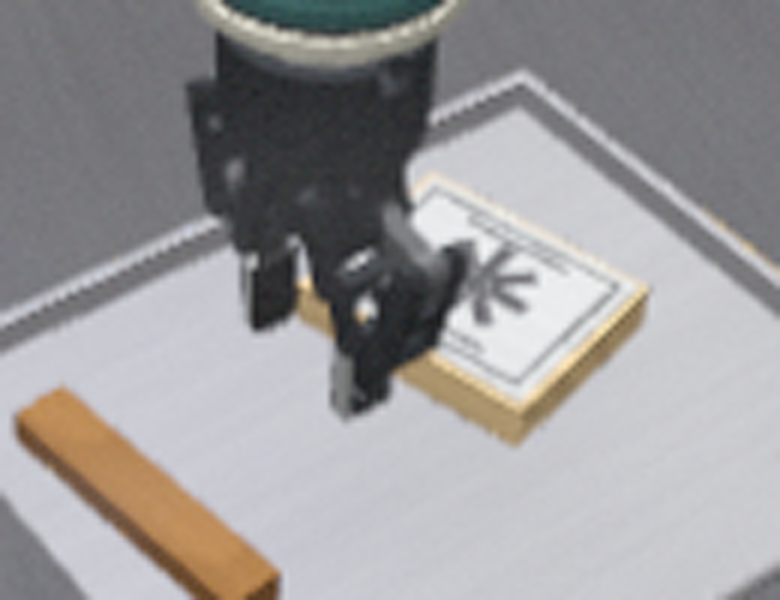

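The right fingertip bottom is at crop (345–385, 415–400), about full-frame (300,218), and the left one at about (262,328) in the crop.

Run:
```python
from g import *
s=read_camera("side")
# corners of tip: right finger left-bottom, right-bottom ; left finger bottom
P=[[240+345/6,150+418/6],[240+385/6,150+402/6],[240+258/6,150+330/6],[240+293/6,150+312/6]]
for z in(5,10,15,20,25,30): print(z,gal(ray(s,P,z)).round(1).tolist())
```

```text
5 [[-30.0, 18.3], [-12.0, 16.0], [-29.6, 77.2], [-11.9, 77.4]]
10 [[-33.0, 14.7], [-15.1, 12.5], [-32.6, 73.2], [-14.9, 73.4]]
15 [[-35.9, 11.1], [-18.1, 8.9], [-35.5, 69.1], [-18.0, 69.4]]
20 [[-38.9, 7.5], [-21.2, 5.4], [-38.5, 65.1], [-21.1, 65.4]]
25 [[-41.8, 4.0], [-24.3, 1.8], [-41.4, 61.1], [-24.2, 61.3]]
30 [[-44.7, 0.4], [-27.4, -1.8], [-44.3, 57.1], [-27.3, 57.3]]
```

```bash
python3 -m crank '[[0,0,0.02,0],[0,0,0.04,0],[0,0,0.06,0],[0,0,0.067,0],[0,0,0.067,0]]' | sed -n '2p;4p'
for i in 1; do python3 -m crank '[[0,0,0.013,0],[0,0,0.027,0],[0,0,0.027,0]]' | sed -n '2p;4p'; done
python3 -m crank '[[0,0,0.013,0],[0,0,0.02,0],[0,0,0.02,0]]' | sed -n '2p;4p'
python3 - <<'E'
from g import *
s=read_camera("side")
x0,y0=240,150
a=cv2.resize(s["pixels"][y0:y0+100,x0:x0+130],None,fx=6,fy=6,interpolation=cv2.INTER_CUBIC)
cv2.imwrite("pics/p8.png",a); print(where()[1:])
# fingertip bottom row by dark mask
m=s["pixels"].max(2)<75; y,x=np.nonzero(m[150:260,280:320]); print("lowest dark px",y.max()+150, x[y==y.max()]+280)
E
```

```text
ee_pos: [544.4, -4.7, -25.9]
force: [0.6, -0.6, -0.5]
ee_pos: [544.5, -4.8, -29.9]
force: [0.6, -0.5, -0.2]
ee_pos: [544.6, -4.8, -32.7]
force: [-0.1, -0.4, -0.1]
(array([-34.256808  ,  34.21846868]), np.float64(-32.63753738767351), np.float64(0.2963704396722443))
lowest dark px 223 [299]
```

```bash
python3 -m crank '[[0.035,0,0,0],[0.07,0,0,0],[0.105,0,0,0],[0.14,0,0,0],[0.175,0,0,0],[0.21,0,0,0],[0.245,0,0,0],[0.28,0,0,0],[0.315,0,0,0],[0.35,0,0,0],[0.385,0,0,0],[0.42,0,0,0],[0.45,0,0,0],[0.475,0,0,0],[0.5,0,0,0],[0.52,0,0,0],[0.54,0,0,0],[0.55,0,0,0],[0.55,0,0,0]]' | sed -n '2p;4p'
python3 g.py 56 34 -33 0
cat > blk.py <<'E'
from g import *
# block from side view: dark rosette + wood outline
s=up(read_camera("side")); h=cv2.cvtColor(s["pixels"],cv2.COLOR_BGR2HSV)
m=((h[...,1]>55)&(h[...,0]>8)&(h[...,0]<28)).astype(np.uint8)
for c in cv2.findContours(m,cv2.RETR_EXTERNAL,cv2.CHAIN_APPROX_NONE)[0]:
    if cv2.contourArea(c)<600: continue
    g=gal(ray(s,c[:,0],2)); 
    if abs(g).max()<230: k=cv2.boundingRect(c); print("px",[v/4 for v in k],"u max/min",g[:,0].max().round(1),g[:,0].min().round(1),"n",g[:,1].max().round(1),g[:,1].min().round(1))
cv2.imwrite("pics/last.png",s["pixels"][4*140:4*260,4*230:4*390])
E
python3 blk.py
```

```text
ee_pos: [623.9, 19.4, -32.5]
force: [0.3, -0.5, -0.9]
t 8.4 at u48.7 n34.4 z-32.5 yaw0.002 F [ 0.3 -0.5 -0.9] gap50 shares [0.049 0.003 0.003] spin 0.001
px [294.5, 254.5, 28.75, 24.5] u max/min -54.1 -124.3 n -83.3 -114.8
px [242.5, 214.5, 44.0, 40.5] u max/min -94.8 -138.6 n 100.8 -37.1
px [370.75, 211.5, 23.25, 20.75] u max/min 161.5 99.7 n -70.7 -121.8
px [330.5, 196.0, 38.25, 21.25] u max/min 165.1 59.7 n 19.0 -30.9
px [315.0, 189.25, 9.75, 12.5] u max/min 77.4 59.8 n 79.1 34.1
```

View pics/last.png

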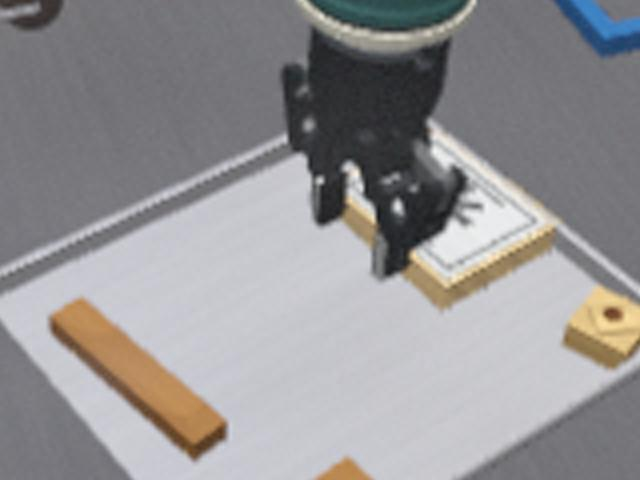

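The picture shows the block squared up by both fingers and close to the head wall, its near bottom edge at u≈60 and its right face at n≈-31. The stick and bystanders haven't moved.

```bash
python3 -m crank '[[0.01,0,0,0],[0.02,0,0,0],[0.03,0,0,0],[0.04,0,0,0],[0.04,0,0,0],[0.04,0,0,0]]' | sed -n '2p;4p'
python3 -m crank '[[0.007,0,0,0],[0.013,0,0,0],[0.013,0,0,0],[0.013,0,0,0]]' | sed -n '2p;4p'
python3 g.py 57 34 -33 0
```

```text
ee_pos: [627.2, 20.4, -32.9]
force: [-15.6, -3.9, 11.4]
ee_pos: [627.1, 20.3, -33.1]
force: [-29.2, -5.5, 21.3]
t 9.3 at u52.0 n34.2 z-33.1 yaw0.001 F [-29.2  -5.5  21.3] gap51 shares [ 0.033  0.002 -0.001] spin 0.001
```

```bash
python3 -m crank '[[-0.05,0,0,0],[-0.12,0,0,0],[-0.16,0,-0.1,0],[-0.16,0,-0.3,0],[-0.16,0,-0.4,0],[-0.16,0,-0.4,0]]' | sed -n '2p;4p'
python3 g.py 107 -53 27 1.5708; python3 g.py 107 -53 27 -1.5708; python3 -c "from workcell import *;print(sense()['joints'].round(2))"
```

```text
ee_pos: [610.4, 14.8, 31.0]
force: [1.2, 0.1, 0.6]
t 9.8 at u34.4 n33.8 z31.0 yaw0.002 F [1.2 0.1 0.6] gap50 shares [0.483 0.58  0.03 ] spin -0.749
t 9.8 at u34.4 n33.8 z31.0 yaw0.002 F [1.2 0.1 0.6] gap50 shares [0.483 0.58  0.03 ] spin 0.751
[ 0.2   0.61 -0.37  1.76  0.29  0.82 -1.58]
```

```bash
python3 -m crank '[[0.1,0.2,0,0.05],[0.2,0.3,0,0.1],[0.3,0.4,0,0.15],[0.35,0.5,0,0.2]]' | sed -n '2p;4p'
python3 -c "from workcell import *;print(sense()['joints'].round(2))"; python3 g.py 107 -53 27 -1.5708
```

```text
ee_pos: [681.8, -42.0, 27.0]
force: [-0.2, -0.7, 0.1]
[ 0.19  0.71 -0.25  1.56  0.21  0.9  -1.83]
t 10.2 at u86.3 n-41.3 z27.0 yaw-0.422 F [-0.2 -0.7  0.1] gap51 shares [0.158 0.015 0.   ] spin 0.549
```

```bash
python3 -m crank '[[0.15,0.01,0,-0.06],[0.15,0.01,0,-0.12],[0.15,0.01,0,-0.18],[0.15,0.01,0,-0.24],[0.15,0.01,0,-0.3],[0.15,0.01,0,-0.36],[0.15,0.01,0,-0.42],[0.15,0.01,0,-0.48],[0.15,0.01,0,-0.54],[0.15,0.01,0,-0.6],[0.15,0.01,0,-0.66],[0.15,0.01,0,-0.72],[0.15,0.01,0,-0.78],[0.15,0.01,0,-0.84],[0.15,0.01,0,-0.9],[0.15,0.01,0,-0.952],[0.15,0.01,0,-0.952],[0.15,0.01,0,-0.952]]' | sed -n '2p;4p'
python3 -c "from workcell import *;print(sense()['joints'].round(2))"; python3 g.py 107 -54 -33 1.5708
python3 - <<'E'
from g import *
s,t=up(read_camera("side")),up(read_camera("top"))
for C in(s,t):
  h=cv2.cvtColor(C["pixels"],cv2.COLOR_BGR2HSV); m=((h[...,1]>55)&(h[...,0]>8)&(h[...,0]<28)).astype(np.uint8)
  for c in cv2.findContours(m,cv2.RETR_EXTERNAL,cv2.CHAIN_APPROX_NONE)[0]:
    g=gal(ray(C,c[:,0],2))
    if cv2.contourArea(c)>600 and abs(g).max()<230: print([v/4 for v in cv2.boundingRect(c)],"u",g[:,0].min().round(1),g[:,0].max().round(1),"n",g[:,1].min().round(1),g[:,1].max().round(1))
E
```

```text
ee_pos: [702.4, -46.0, 26.9]
force: [0.3, 0.5, 0.2]
[ 0.46  0.84 -0.69  1.49  0.59  1.03 -0.08]
t 11.7 at u104.8 n-51.1 z26.9 yaw1.573 F [0.3 0.5 0.2] gap50 shares [-0.02   0.015  0.399] spin 0.001
[294.5, 254.25, 28.75, 24.75] u -124.3 -54.5 n -114.8 -83.3
[242.5, 214.5, 44.0, 40.5] u -138.6 -94.8 n -37.1 100.8
[371.0, 211.5, 23.0, 20.75] u 100.1 161.5 n -121.7 -70.7
[313.0, 185.25, 57.25, 31.25] u 63.1 173.1 n -30.8 93.9
[267.75, 223.0, 41.25, 24.0] u -136.4 -97.0 n -40.9 88.1
[318.75, 203.75, 14.25, 21.0] u -122.6 -57.1 n -119.3 -92.7
[253.75, 173.5, 33.25, 11.75] u 65.1 73.3 n -32.0 76.3
```

```bash
python3 -m crank '[[-0.02,0,0.15,0],[-0.02,0,0.28,0],[-0.02,0,0.34,0],[-0.02,0,0.37,0],[-0.02,0,0.39,0],[-0.02,0,0.397,0],[-0.02,0,0.397,0]]' | sed -n '2p;4p'
python3 -m crank '[[0.03,0,0,0],[0.06,0,0,0],[0.09,0,0,0],[0.12,0,0,0],[0.15,0,0,0],[0.18,0,0,0],[0.21,0,0,0],[0.24,0,0,0],[0.27,0,0,0],[0.3,0,0,0],[0.325,0,0,0],[0.345,0,0,0],[0.36,0,0,0],[0.37,0,0,0],[0.37,0,0,0]]' | sed -n '2p;4p'
python3 g.py 105 9 -33 1.5708; python3 blk.py
```

```text
ee_pos: [703.8, -48.7, -31.4]
force: [0.1, -1.0, -0.7]
ee_pos: [686.8, 4.6, -32.1]
force: [0.1, 0.1, 0.4]
t 13.6 at u104.6 n2.0 z-32.1 yaw1.577 F [0.1 0.1 0.4] gap50 shares [0.047 0.003 0.006] spin 0.003
px [294.5, 254.25, 28.75, 24.75] u max/min -54.1 -124.3 n -83.3 -114.7
px [242.5, 214.5, 44.0, 40.5] u max/min -94.8 -138.6 n 100.8 -37.0
px [370.75, 211.5, 23.25, 20.75] u max/min 161.5 100.1 n -70.7 -121.8
px [342.0, 188.25, 9.5, 10.25] u max/min 149.2 107.6 n 35.0 14.4
px [301.75, 175.25, 31.5, 30.25] u max/min 89.4 61.9 n 141.8 14.0
```

```bash
python3 -m crank '[[0.01,0,0,0],[0.02,0,0,0],[0.03,0,0,0],[0.035,0,0,0],[0.035,0,0,0],[0.035,0,0,0]]' | sed -n '2p;4p'
python3 -m crank '[[0.007,0,0,0],[0.013,0,0,0],[0.013,0,0,0],[0.013,0,0,0]]' | sed -n '2p;4p'
python3 g.py 105 9 -33 1.5708
```

```text
ee_pos: [685.3, 9.3, -32.1]
force: [0.1, 0.7, 0.4]
ee_pos: [684.8, 10.8, -32.1]
force: [-0.5, -1.7, 0.1]
t 14.5 at u104.4 n8.5 z-32.1 yaw1.577 F [-0.5 -1.7  0.1] gap51 shares [0.004 0.004 0.006] spin 0.003
```

```bash
python3 -m crank '[[0.007,0,0,0],[0.013,0,0,0],[0.013,0,0,0],[0.013,0,0,0]]' | sed -n '2p;4p'
python3 -m crank '[[0.007,0,0,0],[0.013,0,0,0],[0.013,0,0,0],[0.013,0,0,0]]' | sed -n '2p;4p'
python3 g.py 105 9 -33 1.5708
```

```text
ee_pos: [684.5, 10.8, -32.1]
force: [1.5, -8.4, 0.4]
ee_pos: [684.3, 10.8, -32.1]
force: [2.2, -16.1, 2.8]
t 15.2 at u103.9 n8.6 z-32.1 yaw1.574 F [  2.2 -16.1   2.8] gap51 shares [0.003 0.007 0.006] spin 0.001
```

```bash
python3 -m crank '[[-0.05,0,0,0],[-0.12,0,-0.02,0],[-0.14,0,-0.2,0],[-0.14,0,-0.35,0],[-0.14,0,-0.4,0],[-0.14,0,-0.4,0]]' | sed -n '2p;4p'
python3 g.py 36 72 -33 0
```

```text
ee_pos: [691.2, -5.4, 30.3]
force: [0.1, -0.5, -0.1]
t 15.7 at u105.9 n-8.9 z30.3 yaw1.577 F [ 0.1 -0.5 -0.1] gap50 shares [ 0.542 -0.464  0.42 ] spin 0.753
```

```bash
python3 -m crank '[[0.1,-0.2,0,0.06],[0.2,-0.464,0,0.12],[0.4,-0.464,0,0.18],[0.542,-0.464,0,0.24],[0.542,-0.464,0,0.3],[0.542,-0.464,0,0.36],[0.542,-0.464,0,0.42],[0.542,-0.464,0,0.48],[0.542,-0.464,0,0.54],[0.542,-0.464,0,0.6],[0.542,-0.464,0,0.66],[0.542,-0.464,0,0.72],[0.542,-0.464,0,0.753],[0.542,-0.464,0,0.753],[0.542,-0.464,0,0.753]]' | sed -n '2p;4p'
python3 g.py 36 72 -33 0;python3 blk.py
python3 - <<'E'
from g import *
C=up(read_camera("top"))
h=cv2.cvtColor(C["pixels"],cv2.COLOR_BGR2HSV); m=((h[...,1]>55)&(h[...,0]>8)&(h[...,0]<28)).astype(np.uint8)
for c in cv2.findContours(m,cv2.RETR_EXTERNAL,cv2.CHAIN_APPROX_NONE)[0]:
    g=gal(ray(C,c[:,0],2))
    if cv2.contourArea(c)>300 and abs(g).max()<230: print([v/4 for v in cv2.boundingRect(c)],"u",g[:,0].min().round(1),g[:,0].max().round(1),"n",g[:,1].min().round(1),g[:,1].max().round(1))
E
```

```text
ee_pos: [599.0, 51.8, 27.3]
force: [0.7, -0.8, 0.1]
t 16.9 at u34.2 n72.6 z27.3 yaw0.003 F [ 0.7 -0.8  0.1] gap51 shares [0.012 0.004 0.402] spin 0.001
px [294.5, 254.5, 28.75, 24.5] u max/min -54.1 -124.3 n -83.3 -114.7
px [242.5, 214.5, 44.0, 40.5] u max/min -94.8 -138.6 n 100.9 -37.1
px [370.75, 211.5, 23.25, 20.75] u max/min 161.5 99.7 n -70.7 -121.7
px [300.0, 174.75, 54.75, 29.5] u max/min 167.2 61.9 n 145.7 20.6
[318.75, 203.5, 14.25, 20.75] u -122.3 -56.8 n -119.3 -92.6
[295.25, 142.5, 16.75, 16.75] u 102.1 153.1 n -131.7 -82.9
```

Block is at the left wall; now descend and press it to the head again.

```bash
python3 -m crank '[[0.01,0,0.15,0],[0.01,0,0.28,0],[0.01,0,0.34,0],[0.01,0,0.37,0],[0.01,0,0.39,0],[0.01,0,0.4,0],[0.01,0,0.4,0]]' | sed -n '2p;4p'
python3 -m crank '[[0.03,0,0,0],[0.055,0,0,0],[0.075,0,0,0],[0.09,0,0,0],[0.1,0,0,0],[0.107,0,0,0],[0.113,0,0,0],[0.12,0,0,0],[0.12,0,0,0],[0.12,0,0,0]]' | sed -n '2p;4p'
python3 -m crank '[[0.007,0,0,0],[0.013,0,0,0],[0.013,0,0,0],[0.013,0,0,0]]' | sed -n '2p;4p'
python3 g.py 36 72 -33 0
```

```text
ee_pos: [601.1, 52.2, -31.6]
force: [0.8, -0.5, -0.1]
ee_pos: [616.1, 56.8, -32.4]
force: [-11.9, -3.4, 8.2]
ee_pos: [616.1, 56.7, -32.6]
force: [-26.7, -6.0, 19.9]
t 18.8 at u52.0 n72.4 z-32.6 yaw-0.001 F [-26.7  -6.   19.9] gap50 shares [-0.107  0.002  0.003] spin -0.0
```

```bash
python3 -m crank '[[-0.05,0,0,0],[-0.12,0,-0.02,0],[-0.2,0,-0.2,0],[-0.4,0.1,-0.37,0],[-0.7,0.25,-0.37,0],[-0.95,0.315,-0.37,0],[-0.95,0.315,-0.37,0],[-0.95,0.315,-0.37,0]]' | sed -n '2p;4p'
python3 g.py -162 27 -34 0
python3 - <<'E'
from g import *
from h import *
C=up(read_camera("side"))
h=cv2.cvtColor(C["pixels"],cv2.COLOR_BGR2HSV); m=((h[...,1]>45)&(h[...,0]>8)&(h[...,0]<28)).astype(np.uint8)
for c in cv2.findContours(m,cv2.RETR_EXTERNAL,cv2.CHAIN_APPROX_NONE)[0]:
    g=gal(ray(C,c[:,0],2))
    if cv2.contourArea(c)>300 and abs(g).max()<230: print([v/4 for v in cv2.boundingRect(c)],"u",g[:,0].min().round(1),g[:,0].max().round(1),"n",g[:,1].min().round(1),g[:,1].max().round(1))
E
```

```text
ee_pos: [495.3, -30.8, 23.7]
force: [1.4, -0.1, 0.2]
t 19.4 at u-89.0 n23.7 z23.7 yaw-0.003 F [ 1.4 -0.1  0.2] gap51 shares [-0.486 -0.021  0.385] spin -0.002
[294.5, 254.25, 28.75, 25.0] u -124.4 -54.1 n -115.0 -83.0
[242.5, 214.5, 44.25, 40.5] u -139.0 -94.7 n -37.3 101.2
[370.75, 211.25, 23.5, 21.0] u 99.6 162.1 n -122.0 -70.3
[300.25, 174.0, 55.25, 30.25] u 62.6 171.3 n 19.9 147.4
```

```bash
python3 -m crank '[[-0.25,-0.02,0,0],[-0.48,-0.02,0,0],[-0.486,-0.02,0.1,0],[-0.486,-0.02,0.25,0],[-0.486,-0.02,0.34,0],[-0.486,-0.02,0.37,0],[-0.486,-0.02,0.385,0],[-0.486,-0.02,0.39,0],[-0.486,-0.02,0.39,0]]' | sed -n '2p;4p'
python3 g.py 28 27 -34 0
```

```text
ee_pos: [427.2, -46.6, -34.6]
force: [-0.2, 0.6, -0.7]
t 20.2 at u-158.7 n28.3 z-34.6 yaw0.000 F [-0.2  0.6 -0.7] gap50 shares [ 1.245  0.009 -0.003] spin 0.0
```

```bash
python3 -m crank '[[0.04,0,0,0],[0.08,0,0,0],[0.12,0,0,0],[0.17,0,0,0],[0.22,0,0,0],[0.27,0,0,0],[0.32,0,0,0],[0.37,0,0,0],[0.42,0,0,0],[0.47,0,0,0],[0.52,0,0,0],[0.57,0,0,0],[0.62,0,0,0],[0.67,0,0,0],[0.72,0,0,0],[0.77,0,0,0],[0.81,0,0,0],[0.83,0,0,0],[0.84,0,0,0],[0.84,0,0,0]]' | sed -n '2p;4p'
python3 g.py 28 27 -34 0; python3 blk.py
```

```text
ee_pos: [547.2, -10.3, -35.1]
force: [0.8, 0.9, -1.1]
t 21.9 at u-33.3 n28.2 z-35.1 yaw-0.000 F [ 0.8  0.9 -1.1] gap51 shares [ 0.409  0.008 -0.008] spin -0.0
px [294.5, 254.25, 28.75, 24.75] u max/min -54.1 -124.3 n -83.3 -114.7
px [306.0, 215.75, 17.75, 18.5] u max/min 11.1 -22.4 n 11.9 -37.2
px [370.75, 211.5, 23.25, 20.75] u max/min 161.5 100.1 n -70.7 -121.8
px [290.25, 198.25, 7.5, 17.5] u max/min 5.3 -22.1 n 87.3 33.3
px [308.75, 182.75, 46.5, 21.25] u max/min 170.7 62.4 n 106.3 20.3
```

```bash
python3 -m crank '[[0.03,0,0,0],[0.06,0,0,0],[0.1,0,0,0],[0.14,0,0,0],[0.18,0,0,0],[0.22,0,0,0],[0.26,0,0,0],[0.29,0,0,0],[0.315,0,0,0],[0.335,0,0,0],[0.345,0,0,0],[0.35,0,0,0],[0.35,0,0,0]]' | sed -n '2p;4p'
python3 -m crank '[[-0.05,0,0,0],[-0.1,0,-0.1,0],[-0.1,0.1,-0.25,0],[-0.1,0.3,-0.37,0],[-0.1,0.5,-0.37,0],[-0.1,0.5,-0.37,0],[-0.1,0.5,-0.37,0]]' -1 20 | sed -n '2p;4p;5p'
python3 blk.py
python3 g.py 43 -70 -35 1.5708
```

```text
ee_pos: [597.4, 4.9, -35.1]
force: [0.0, -0.5, -0.5]
ee_pos: [604.3, -73.5, 20.4]
force: [0.3, 0.4, -0.6]
finger_gap: 0.5
px [294.5, 254.5, 28.75, 24.5] u max/min -54.1 -124.3 n -83.3 -114.8
px [327.5, 212.0, 13.75, 12.0] u max/min 64.1 29.8 n -11.3 -37.7
px [370.75, 211.5, 23.25, 20.75] u max/min 161.5 100.1 n -70.7 -121.8
px [300.25, 174.5, 24.0, 41.0] u max/min 83.0 29.7 n 146.1 -2.3
t 23.6 at u3.2 n-47.0 z20.2 yaw-0.002 F [ 0.6  0.6 -0.4] gap0 shares [0.266 0.153 0.368] spin -0.751
```

```bash
python3 -m crank '[[0.1,0.12,0,-0.06],[0.2,0.12,0,-0.12],[0.266,0.12,0,-0.18],[0.266,0.12,0,-0.24],[0.266,0.12,0,-0.3],[0.266,0.12,0,-0.36],[0.266,0.12,0,-0.42],[0.266,0.12,0,-0.48],[0.266,0.12,0,-0.54],[0.266,0.12,0,-0.6],[0.266,0.12,0,-0.66],[0.266,0.12,0,-0.72],[0.266,0.12,0,-0.75],[0.266,0.12,0,-0.75],[0.266,0.12,0,-0.75]]' | sed -n '2p;4p'
python3 g.py 43 -62 -32 1.5708
```

```text
ee_pos: [647.7, -75.9, 20.1]
force: [-0.5, 0.1, 0.6]
t 24.9 at u43.7 n-63.7 z20.1 yaw1.569 F [-0.5  0.1  0.6] gap0 shares [ 0.011 -0.005  0.347] spin -0.001
```

```bash
python3 -m crank '[[0,-0.005,0.1,0],[0,-0.005,0.2,0],[0,-0.005,0.28,0],[0,-0.005,0.32,0],[0,-0.005,0.34,0],[0,-0.005,0.345,0],[0,-0.005,0.345,0]]' | sed -n '2p;4p'
python3 -m crank '[[0.03,0,0,0],[0.06,0,0,0],[0.09,0,0,0],[0.12,0,0,0],[0.15,0,0,0],[0.18,0,0,0],[0.21,0,0,0],[0.24,0,0,0],[0.265,0,0,0],[0.285,0,0,0],[0.3,0,0,0],[0.31,0,0,0],[0.31,0,0,0]]' | sed -n '2p;4p'
python3 blk.py; python3 g.py 43 -8 -32 1.5708
```

```text
ee_pos: [647.6, -76.9, -31.3]
force: [-0.2, 0.1, 0.6]
ee_pos: [633.9, -32.3, -31.3]
force: [-0.5, 0.2, 0.4]
px [294.5, 254.25, 28.75, 24.75] u max/min -54.1 -124.3 n -83.3 -114.8
px [370.75, 211.5, 23.25, 20.75] u max/min 161.5 100.1 n -70.7 -121.8
px [292.75, 174.5, 34.0, 41.5] u max/min 80.6 29.5 n 146.1 -5.0
t 26.6 at u43.2 n-18.2 z-31.4 yaw1.571 F [ 1.   0.5 -0.3] gap-0 shares [ 0.068 -0.001  0.004] spin -0.0
```

```bash
python3 -m crank '[[0.015,0,0,0],[0.03,0,0,0],[0.045,0,0,0],[0.055,0,0,0],[0.06,0,0,0],[0.06,0,0,0]]' | sed -n '2p;4p'
for i in 1; do python3 -m crank '[[0.007,0,0,0],[0.013,0,0,0],[0.013,0,0,0]]' | sed -n '2p;4p'; done
python3 -m crank '[[0.007,0,0,0],[0.013,0,0,0],[0.013,0,0,0]]' | sed -n '2p;4p'
python3 g.py 43 -8 -32 1.5708; python3 blk.py
```

```text
ee_pos: [631.3, -23.7, -31.3]
force: [0.6, -0.1, -0.9]
ee_pos: [630.8, -22.1, -31.3]
force: [0.7, 0.4, -0.5]
ee_pos: [630.7, -22.1, -31.3]
force: [3.2, -8.2, 0.1]
t 27.6 at u43.1 n-7.3 z-31.3 yaw1.569 F [ 3.2 -8.2  0.1] gap-0 shares [-0.004 -0.001  0.005] spin -0.001
px [294.5, 254.5, 28.75, 24.5] u max/min -54.1 -124.3 n -83.3 -114.8
px [370.75, 211.5, 23.25, 20.75] u max/min 161.6 100.1 n -70.7 -121.8
px [345.5, 183.5, 9.75, 10.75] u max/min 170.2 124.8 n 41.6 21.6
px [290.25, 174.5, 33.5, 38.75] u max/min 80.6 29.6 n 146.1 5.4
```

```bash
python3 -m crank '[[-0.04,0,0,0],[-0.1,0,-0.02,0],[-0.12,0,-0.2,0],[-0.12,-0.1,-0.35,0],[-0.12,-0.2,-0.37,0],[-0.12,-0.2,-0.37,0]]' 0.18 20| sed -n '2p;4p'
python3 g.py 6 67 -34 0
```

```text
ee_pos: [605.8, -47.9, 25.6]
force: [-0.1, 0.6, -0.3]
t 28.2 at u11.8 n-24.8 z25.6 yaw1.569 F [-0.1  0.6 -0.3] gap50 shares [ 0.612 -0.04   0.397] spin 0.749
```

```bash
python3 -m crank '[[0.1,-0.04,0,0.06],[0.25,-0.04,0,0.12],[0.4,-0.04,0,0.18],[0.612,-0.04,0,0.24],[0.612,-0.04,0,0.3],[0.612,-0.04,0,0.36],[0.612,-0.04,0,0.42],[0.612,-0.04,0,0.48],[0.612,-0.04,0,0.54],[0.612,-0.04,0,0.6],[0.612,-0.04,0,0.66],[0.612,-0.04,0,0.72],[0.612,-0.04,0,0.749],[0.612,-0.04,0,0.749],[0.612,-0.04,0,0.749]]' | sed -n '2p;4p;5p'
python3 g.py 6 67 -34 0; python3 blk.py
```

```text
ee_pos: [574.6, 40.0, 24.0]
force: [-0.0, -0.2, -0.7]
finger_gap: 50.0
t 29.4 at u7.4 n68.4 z24.0 yaw0.005 F [-0.  -0.2 -0.7] gap50 shares [-0.009  0.009  0.387] spin 0.002
px [294.5, 254.5, 28.75, 24.5] u max/min -54.1 -124.3 n -83.3 -114.8
px [370.75, 211.5, 23.25, 20.75] u max/min 161.5 99.7 n -70.7 -121.7
px [290.25, 174.75, 65.0, 38.5] u max/min 170.7 29.6 n 145.7 4.7
```

```bash
python3 -m crank '[[-0.012,0.009,0.15,0.002],[-0.012,0.009,0.28,0.002],[-0.012,0.009,0.34,0.002],[-0.012,0.009,0.37,0.002],[-0.012,0.009,0.385,0.002],[-0.012,0.009,0.39,0.002],[-0.012,0.009,0.39,0.002]]' | sed -n '2p;4p'
python3 -m crank '[[0.03,0,0,0],[0.06,0,0,0],[0.08,0,0,0],[0.095,0,0,0],[0.105,0,0,0],[0.115,0,0,0],[0.125,0,0,0],[0.13,0,0,0],[0.13,0,0,0]]' | sed -n '2p;4p'
python3 -m crank '[[0.007,0,0,0],[0.013,0,0,0],[0.013,0,0,0]]' | sed -n '2p;4p'
python3 g.py 26 67 -34 0
```

```text
ee_pos: [573.5, 38.2, -33.7]
force: [0.2, -0.2, -0.3]
ee_pos: [591.8, 43.8, -34.4]
force: [0.8, -0.2, 0.3]
ee_pos: [593.7, 44.3, -34.3]
force: [0.4, 0.4, 0.7]
t 31.1 at u27.0 n67.0 z-34.3 yaw-0.002 F [0.4 0.4 0.7] gap50 shares [-0.007 -0.    -0.002] spin -0.001
```

```bash
python3 -m crank '[[0.007,0,0,0],[0.013,0,0,0],[0.013,0,0,0]]' | sed -n '2p;4p'
python3 -m crank '[[0.007,0,0,0],[0.013,0,0,0],[0.013,0,0,0]]' | sed -n '2p;4p'
python3 g.py 26 67 -34 0
```

```text
ee_pos: [593.9, 44.3, -34.6]
force: [-10.8, -2.9, 8.6]
ee_pos: [593.8, 44.3, -35.0]
force: [-23.1, -5.8, 16.3]
t 31.6 at u27.1 n66.9 z-35.0 yaw-0.003 F [-23.1  -5.8  16.3] gap50 shares [-0.007 -0.001 -0.006] spin -0.001
```

```bash
python3 -m crank '[[-0.04,0,0,0],[-0.12,0,-0.02,0],[-0.16,0,-0.2,0],[-0.16,0,-0.6,0],[-0.16,0.1,-0.9,0],[-0.3,0.4,-1,0],[-0.5,0.7,-1,0],[-0.7,1,-1,0],[-0.9,1,-1,0],[-0.9,1,-1,0]]' | sed -n '2p;4p'
python3 -m crank '[[-0.7,1,0,0],[-0.7,1,0,0],[-0.7,1,0,0],[-0.7,1,0,0],[-0.7,1,0,0],[-0.7,1,0,0]]' | sed -n '2p;4p'
python3 -m crank '[[-0.7,1,0,0],[-0.7,1,0,0],[-0.7,1,0,0],[-0.7,1,0,0],[-0.7,1,0,0],[-0.7,1,0,0]]' | sed -n '2p;4p'
python3 - <<'E'
from g import *
t,s=read_camera("top"),read_camera("side")
a=cv2.resize(t["pixels"][130:250,222:342],None,fx=4,fy=4,interpolation=cv2.INTER_CUBIC)
b=cv2.resize(s["pixels"][150:246,280:344],None,fx=5,fy=5,interpolation=cv2.INTER_CUBIC)
cv2.imwrite("pics/p10.png",np.hstack([a,b]))
C=up(t); h=cv2.cvtColor(C["pixels"],cv2.COLOR_BGR2HSV)
for sat,z in((65,18),): 
  m=(h[...,1]>sat).astype(np.uint8)
  for c in cv2.findContours(m,cv2.RETR_EXTERNAL,cv2.CHAIN_APPROX_NONE)[0]:
    g=gal(ray(C,c[:,0],z))
    if cv2.contourArea(c)>150 and abs(g).max()<170: r=rect(g); print("c",r[0].round(1),"size",np.round(r[1],1),"heading",round(float(r[2]),3),"umin",g[:,0].min().round(1),"n",g[:,1].min().round(1),g[:,1].max().round(1))
u,v=proj(C,np.r_[RG@[108,74]+G0,25.3])[0]; m=np.zeros(h.shape[:2],np.uint8); cv2.circle(m,(int(u),int(v)),42,1,-1)
y,x=np.nonzero(m&(h[...,2]<160)); print("rosette",gal(ray(C,[[x.mean(),y.mean()]],25.3)),len(x))
E
```

```text
ee_pos: [509.2, -141.0, 115.9]
force: [0.8, 0.0, -0.2]
ee_pos: [451.7, -315.7, 115.6]
force: [0.2, -0.5, 0.0]
ee_pos: [394.0, -488.9, 115.2]
force: [-0.3, -0.1, -0.3]
c [ -92.6 -102.8] size [23.2 64.3] heading 0.063 umin -125.0 n -115.8 -90.3
c [51.9 66.3] size [ 31.8 125.7] heading 1.574 umin 35.9 n 3.5 129.1
c [ 121.8 -104. ] size [42.2 42.6] heading 0.291 umin 96.9 n -128.3 -80.5
rosette [[109.05595362  74.19187466]] 1479
```

View pics/p10.png

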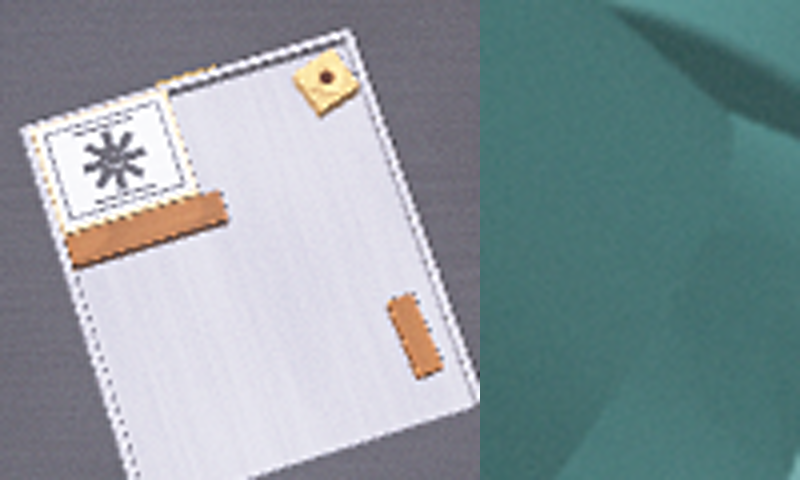

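The top crop shows the block square in the head/left corner, with the stick along its near edge and its left end on the left wall. Measured block centre is (109,74) against the ideal (110,75), and the stick spans n 3.5–129. The short stick and ornament are where they were, and the arm is clear.

```bash
python3 -c "
from workcell import *
print(sense()['time_s'],sense()['force']); print(sign_off())"
```

```text
33.4833 [ 0.56080586  0.86843341 -0.26002169]
the job is handed in; nothing more can be done
None
```

The job is handed in at 33.5 s: the block sits in the head/left corner and the stick lies snug along its near edge with its left end on the left wall, both measured within about 1 mm of ideal, and the other pieces in the galley were not moved.

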